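# Bring the grinding ball to the bead mill's feed chute

## Task

A small steel dish with one loose grinding ball in it stands under the clear bench shelf with its handle sticking out; take it by the handle, draw it out from under the shelf, and turn it a quarter turn on the way to the bead mill so that its pouring beak is over the open upper end of the feed chute and points straight down the chute, ready to tip. Keep the dish level and the ball in the middle of it all the way, and do not push the other things on the bench and shelf about. Finish while still holding the dish by its handle, level and still with the ball in the middle, the beak just above the chute and the dish resting on nothing.

Things in the scene. Friction and masses are not known exactly. Their poses are not given: they have to be found in the camera images.
- dish_center (a point): The dish: round stainless bowl, 91 mm across the rim, 34 mm high, on a 54 mm foot ring, floor dished to a radius of about 52 mm, about 70 g, with a black flat-sided straight handle. This point is on its axis, 17 mm above its underside (half-way up). Dish axes: +y along the handle (away from the bowl), +x towards the pouring beak (so the beak is a quarter turn clockwise from the handle, seen from above), +z up. It stands on the bench.
- dish_grip (a point): Where to take the handle: middle of the black grip, 125 mm from the dish's axis (at [0, 125, +14] mm from dish_center in dish axes), 31 mm above the dish's underside. The grip is a bar 14 mm wide (dish x), 18 mm tall, 100 mm long (69 to 169 mm from the axis); axes as the dish. The bowl is the heavy end: a grip of about 25 N keeps it level, under about 10 N it slowly droops between the fingers.
- dish_beak (a point): Tip of the small V-shaped pouring beak on the rim, 58 mm from the dish's axis along dish +x and 32 mm above the dish's underside (at [58, 0, +15] mm from dish_center); beak about 20 mm wide; axes as the dish.
- dish: The same dish as one body; origin on its axis at its underside, axes as above.
- ball_center (a point): Centre of the loose white ceramic grinding ball, 20 mm in diameter, about 17 g, rolling freely in the dish; at rest in the middle its centre is 21 mm above the dish's underside.
- ball: The same ball as one body (its origin turns with it as it rolls).
- riser: Clear acrylic bench shelf, fixed: deck 420 mm (its x) by 200 mm (its y), underside 95 mm and top 103 mm above the bench, on four 14 mm steel posts at [+-194, +-84] mm. Origin on the bench under the deck's centre; the dish's handle sticks out past its long +y edge (100 mm from the origin). The dish stands wholly under the deck.
- mill: White bench bead mill, fixed: housing 200 x 240 mm and 60 mm high, steel vessel with lid up to 141 mm, knobs to 163 mm, square inlet hopper to 185 mm. A sloping open steel trough (feed chute) runs from its inlet outwards along the mill's -y, the open end uppermost. Origin on the bench; +y is the horizontal direction from the chute's open end towards the vessel, +z up.
- chute_end (a point): Middle of the trough's floor at its open upper end, 193 mm above the bench, 170 mm from the mill's origin along its -y; axes as the mill. The trough is 46 mm wide outside and drops at 14 degrees towards the mill (+y); its side walls stand 24 mm above the floor.
- jar: Bystander: small white screw-cap jar, 52 mm across, 62 mm high, standing under the shelf beside the dish; origin at its underside.
- tip_box: Bystander: pipette tip box 122 x 86 x 51 mm on the shelf; origin at its underside.
- petri: Bystander: stack of two petri dishes, 90 mm across, 30 mm high, on the shelf; origin at its underside.
- bottle: Bystander: white reagent bottle with blue cap, 52 mm across, 85 mm high, on the bench's far side; origin at its underside.
- beaker: Bystander: empty glass beaker 70 mm across, 85 mm high, on the bench's far side; origin at its underside.
- spatula: Bystander: steel lab spoon 180 mm long lying on the bench near the robot, some 20 mm high; origin at its middle, underside.

How it is judged:
On the way:
1. the dish is held by the fingers, off the bench and drawn clear of the shelf (contact force between the fingers and dish above 1 N and height (world z) of dish_center above 0.021 m and y of dish_center in the frame of riser above 0.15 m), for 0.2 s.
At the end, for the whole second after the job is handed in: Only the fingers carry the dish; beak tip over the chute end (4 mm short to 35 mm inside, within 15 mm of its middle line, 3 to 70 mm above its floor), pointing down the chute within 11 deg; dish still, level within 8 deg; ball still within 13 mm of the dish axis (contact force between the fingers and dish above 1 N and contact force between dish and mill below 0.2 N and contact force between dish and riser below 0.1 N and x of dish_beak in the frame of chute_end between -0.015 and 0.015 m and y of dish_beak in the frame of chute_end between -0.004 and 0.035 m and z of dish_beak in the frame of chute_end between 0.003 and 0.07 m and y of dish_center in the frame of chute_end below -0.015 m and angle between the x axis of dish and the y axis of mill, either way round below 0.19 rad and angle between dish's own z axis and vertical below 0.14 rad and horizontal distance between ball_center and dish_center below 0.013 m and z of ball_center in the frame of dish below 0.03 m and linear speed of dish below 0.02 m/s and linear speed of ball below 0.03 m/s); the arm keeps its last pose, push and grip.
It fails at once if the ball rolls more than 24 mm from the middle of the dish (horizontal distance between ball_center and dish_center above 0.024 m).
It fails at once if the dish is tilted by more than 17 degrees (angle between dish's own z axis and vertical above 0.3 rad).
It fails at once if another thing on the bench or shelf is pushed more than 25 mm (distance of any of jar, tip_box, petri, bottle, beaker, spatula from where it was at the start of the episode above 0.025 m).
It also fails if it takes over 58 s, if anything falls off the work surface, if the arm or the gripper's body presses on something with over 40 N, if the wrist force passes 120 N, or if a joint passes its speed limit or range.

## Robot

A 6-joint arm with a two-finger parallel gripper is mounted at the origin on the work surface. World frame = base frame: x ahead of the robot, y to its left, z up, the work surface at z = 0. Lengths are in m, angles in rad, forces in N, time in s.
With the tool pointing down it reaches from about 0.4 to 0.825 m from the base axis. Payload 7 kg.
Tool frame: the origin (TCP) lies midway between the tips of the shut fingers; the grasp point (between the pads) lies 19 mm behind it; z points along the fingers, y is the line along which they close (so a half turn about z gives the same grasp; the last joint's range is limited). The gripper opens to 88 mm and grips with 3 to 60 N. Pads are 19 mm wide; open, the fingers measure 130 mm over their backs; the gripper's body (78 mm by 193 mm) begins 47 mm behind the grasp point.
Start: joints at [-0.825, 0.359, 0.012, 0, -1.224, -0.288], TCP at [0.298, -0.605, 0.227] pointing down, gripper open.
Joint ranges: [-3.07, 3.07], [-1.43, 2.12], [-1.02, 1.25], [-3.03, 1.67], [-3.05, -0], [-3.03, 3.03]. Speed limits (rad/s): [2.39, 2.39, 3.01, 3.14, 3.14, 3.14].

## Interface

Orientations are given as [roll, pitch, yaw] about the fixed x, y, z axes, in that order (R = Rz(yaw) Ry(pitch) Rx(roll)).
In Python, from station import arm gives the robot as it stands.
- The arm moves only by the tool servo_tool, never from a script. Its argument "deltas" is a list of rows, each a list of 7 numbers: the closure, from -1 (fully open) to 1 (shut), then the shift along the tool's x, y, z in mm, then the turn, a rotation vector about the tool's x, y, z in degrees. In form: [[gripper, x, y, z, ax, ay, az], ...]. A call has 1 to 20 rows; each row shifts and turns the commanded pose from where the row before left it, along the tool's axes as they then stand; what a row does not reach is not made up. A row lasts 1/12 s, in which the tool goes at most 41.7 mm and 7.16 degrees, less where a joint would pass 70% of its speed; a pose out of reach is approached as far as the arm can. A call is refused whole if a number of a shift passes 41.7 or a number of a turn 7.16, either way. A call with a gripper value outside its range is refused whole. The fingers move at their own pace and stop on an object; "squeeze" is the grip in N (left out, the last holds). Time passes only in rows, so rows that do not move let the fingers close. It gives the time, the measured TCP pose, the force, the opening and the grip force at its end, in the units of the state.
- arm.get_state(): the state, without advancing time (a new reading comes with each control period).
- arm.grab_frame(name): name is "side" or "top" or "wrist"; returns a dict with "color" (480x640x3 uint8, red, green, blue), "K" (3x3 intrinsics, pixels), "position" and "orientation" of the camera in the world. Camera axes: x right, y down, z forward; pixel columns grow to the right and rows downward; lengths in m; the calibration is good to about 2 mm. A picture is of the moment at which its call begins. There is no depth.
- arm.job_done(): hands the job in; it is judged then, once.
Trained networks look in a picture, given as the dict that the camera call returned (one of the last four; its "shot" number tells which), for a name from the list of things; names that differ only in an ending like _2 or _b are one class to them, and where a whole thing is asked for, a point or a joint stands for the part that bears it (a point fixed in the world has none). Each returns a list of dicts, best first, with "conf" (0 to 1); they miss things now and then, are a little off and sometimes report something else, mostly with a low value. They report only what shows in the picture. A call takes as long as a camera call.
- arm.recognise(query, picture): "at" ([x, y, z] in m, in the coordinates of the camera as it stood for that picture, good to about 4 mm: the middle of the surface that is visible of it).
The state is a dict: "t": time; "q": joint angles; "qd": joint speeds; "joint_efforts": joint torques, N m; "eef_pos": TCP position; "ee_rot": TCP orientation; "force": force on the tool from outside, world axes, zero at the start; "moment": the same for the moment, N m; "width": finger opening in m; "gripper_force": force on a finger pad.
Only numpy, scipy, OpenCV 4.12 (cv2) and the standard library are available. Lean on these libraries where they do the work, as an engineer would, in place of code of your own. Each camera call takes 0.05 s, during which the arm holds its last target. There are 200 camera calls.

## Working session

There is one attempt and no reset: what is moved stays moved. The work goes in short steps, Python scripts to look and compute and a tool call to move; the robot and the scene stay as the last step left them, time stands still between calls to the robot, and variables do not carry over. Pictures are saved under pics/ and viewed, at most 10 in all, crops included, and the job is handed in when it is done.

Besides the shell and the picture viewer there is one more tool, called after ">>>" in YAML: its name, and indented under it one key for each argument. servo_tool: Moves the arm, as the interface text tells. Its arguments: {"type":"object","properties":{"deltas":{"type":"array","items":{"type":"array","items":{"type":"number"}}},"squeeze":{"type":"number"}},"required":["deltas"]}

```bash
mkdir -p pics; cat > h.py <<'E'
import numpy as np,cv2
from scipy.spatial.transform import Rotation as R
from station import arm
def cam(f):
    o=np.array(f["orientation"],float)
    M=o if o.shape==(3,3) else (R.from_euler('xyz',o).as_matrix() if o.size==3 else None)
    return M,np.array(f["position"])
def w(f,p):
    M,t=cam(f); return M@np.array(p)+t
def px(f,P):
    M,t=cam(f); c=M.T@(np.array(P)-t); u=np.array(f["K"])@c; return (u[:2]/u[2]).round(0)
def ray(f,u,v):
    M,t=cam(f); d=M@np.linalg.inv(np.array(f["K"]))@np.array([u,v,1.]); return t,d/np.linalg.norm(d)
def onz(f,u,v,z):
    t,d=ray(f,u,v); return t+d*(z-t[2])/d[2]
def tri(f,p,g,q):
    a,d=ray(f,*p);b,e=ray(g,*q)
    s=np.linalg.lstsq(np.c_[d,-e],b-a,rcond=None)[0]
    A=a+s[0]*d;B=b+s[1]*e;return (A+B)/2,np.linalg.norm(A-B)
E
python3 - <<'E'
from h import *
print(arm.get_state())
for n in ["top","side"]:
    f=arm.grab_frame(n);cv2.imwrite(f"pics/{n}0.png",f["color"][:,:,::-1])
    print(n,f["position"],f["orientation"],np.array(f["K"]).tolist())
    for q in ["dish","dish_center","dish_grip","dish_beak","ball_center","chute_end","mill","riser","jar","tip_box","petri","bottle","beaker","spatula"]:
        for r in arm.recognise(q,f)[:2]:
            if r["conf"]>.3: P=w(f,r["at"]);print(q,P.round(3),px(f,P),round(r["conf"],2))
E
```

```text
{'t': 0.0, 'q': array([-8.24901970e-01,  3.59360545e-01,  1.10374469e-02, -3.48979825e-04,
       -1.22406449e+00, -2.88052392e-01]), 'qd': array([ 1.10726949e-04,  8.54405948e-05, -1.55315847e-03,  2.69923778e-04,
       -5.51444221e-04,  1.20308130e-03]), 'joint_efforts': array([ 7.18160645e-04, -5.82719135e+01,  2.93056458e+01,  6.99729368e+00,
        6.92753209e-03, -1.71849083e-04]), 'eef_pos': array([ 0.29808892, -0.60506795,  0.2256306 ]), 'ee_rot': array([ 3.13997375e+00, -1.37552639e-04, -2.68386943e+00]), 'force': array([-0.90490497,  0.5089235 ,  0.68208301]), 'moment': array([-0.01087593, -0.05355197,  0.0036202 ]), 'gripper_force': 0.0, 'width': 0.08746162509820869}
top [ 0.41091334 -0.03663385  1.19024004] [-2.95083978 -0.0071085  -1.58274548] [[517.0500567980831, 0.0, 311.43946514649804], [0.0, 517.0500567980831, 243.10998662519705], [0.0, 0.0, 1.0]]
dish [ 0.54  -0.186  0.035] [374. 284.] 0.92
dish_center [ 0.54  -0.184  0.037] [373. 283.] 0.82
dish_grip [ 0.54  -0.19   0.042] [376. 283.] 0.66
dish_beak [ 0.536 -0.19   0.04 ] [376. 285.] 0.69
chute_end [0.567 0.401 0
[... 566 characters left out ...]
1240235747449, 239.10748385760434], [0.0, 0.0, 1.0]]
dish [ 0.539 -0.27   0.024] [371. 220.] 0.86
dish_center [ 0.53  -0.272  0.028] [375. 218.] 0.93
dish_grip [ 0.534 -0.276  0.03 ] [374. 217.] 0.8
dish_beak [ 0.531 -0.266  0.026] [374. 220.] 0.6
chute_end [ 0.598 -0.337  0.15 ] [359. 167.] 0.44
mill [0.574 0.44  0.138] [259. 414.] 0.65
riser [ 0.52  -0.291  0.098] [381. 196.] 0.64
riser [0.575 0.44  0.136] [259. 415.] 0.42
jar [ 0.397 -0.314  0.014] [423. 222.] 0.5
tip_box [ 0.599 -0.338  0.155] [359. 165.] 0.85
petri [ 0.412 -0.35   0.129] [425. 181.] 0.79
bottle [ 0.792 -0.06   0.047] [261. 242.] 0.64
beaker [0.781 0.105 0.049] [238. 286.] 0.7
spatula [0.398 0.094 0.012] [396. 330.] 0.71
```

View pics/top0.png

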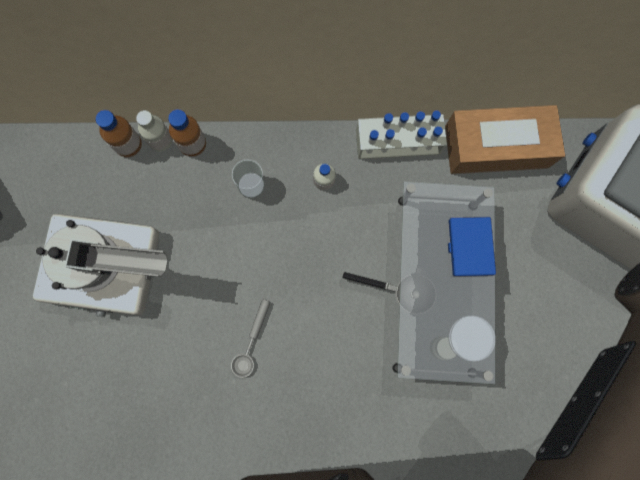

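View pics/side0.png

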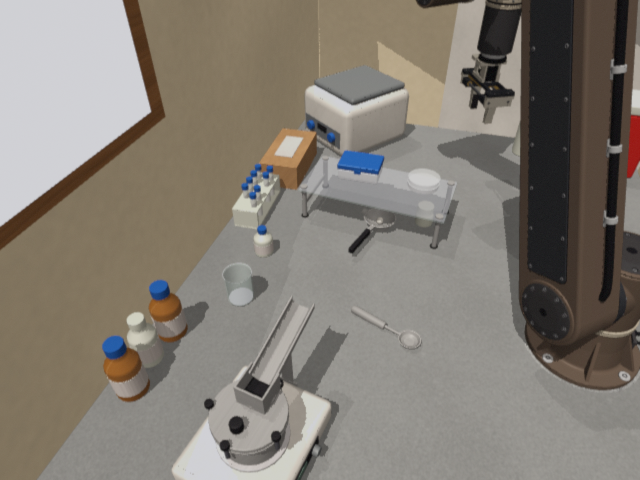

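Top: the handle runs from (344,275) to (386,287), the bowl is at about (416,293), and the open chute end is at about (165,263). Side: the chute end is at about (302,302) and the black grip runs from (352,249) to (370,232). I'll take one enlarged composite for exact pixels.

```bash
python3 - <<'E'
import cv2,numpy as np
t=cv2.imread('pics/top0.png');s=cv2.imread('pics/side0.png')
def c(i,x,y,w,h,k): return cv2.resize(i[y:y+h,x:x+w],None,fx=k,fy=k,interpolation=cv2.INTER_CUBIC)
a=np.hstack([c(t,60,230,120,60,3.3333),c(t,330,255,120,60,3.33333)])
b=np.hstack([c(s,240,290,100,100,4),c(s,340,200,100,100,4)])
cv2.imwrite('pics/c.png',np.vstack([a[:200,:800],b]))
E
```

```text
(no output)
```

View pics/c.png

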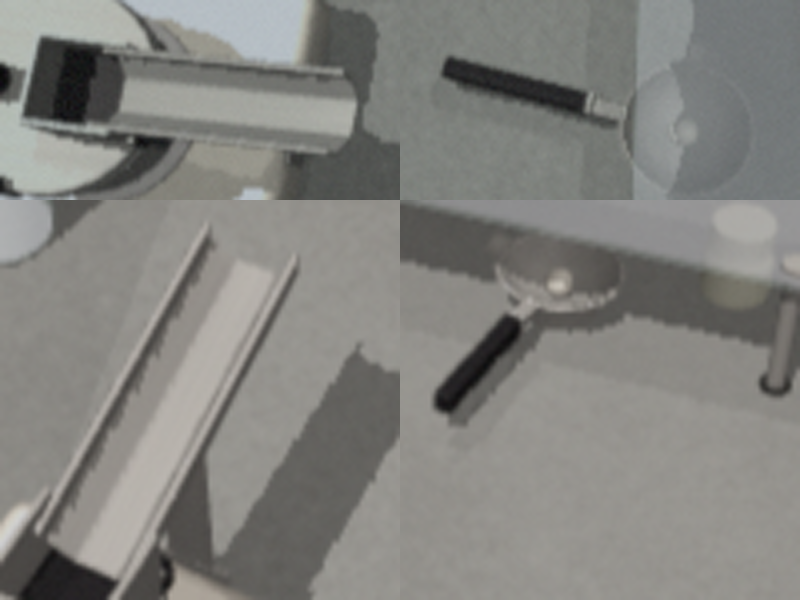

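The composite gives the chute wall-top ends in both views, plus the handle ends and the ball. Next I'll triangulate these points.

```bash
python3 - <<'E'
from h import *
t=arm.grab_frame("top");s=arm.grab_frame("side")
for n,a,b in [("wallA",(163.5,251.5),(292.,295.7)),("wallB",(160.5,275.4),(314,304)),("handle out",(344,275),(350.5,250)),("handle in",(386.2,285.2),(368.5,230.5)),("ball",(415.5,294.6),(380,220.5)),("floor",(166.5,263),(302,305))]:
    P,e=tri(t,a,s,b);print(n,P.round(4),round(e,4))
# wall-top line points by known height
print("wallA z.2165",onz(t,163.5,251.5,.2165),onz(s,292,295.7,.2165))
print("wallB",onz(t,160.5,275.4,.2165),onz(s,314,304,.2165))
print("floor end",onz(t,166.8,263,.193))
# wall inner ends near hopper (top z .185 approx): upper(105,50) lower(110,130) crop
zz=.2165-.24*.12
for u,v in [(60+110/3.333,230+48/3.333),(60+110/3.333,230+131/3.333)]: print("wall hop",onz(t,u,v,.180))
for u,v in [(240+45/4,290+325/4),(240+148/4,290+345/4)]: print("hop side",onz(s,u,v,.180))
for p,z in [((344,275),.040),((386.2,285.2),.040),((416.1,294.3),.034)]: print("top fixed z",onz(t,*p,z).round(4))
for p,z in [((350.5,250),.040),((368.7,230.5),.040),((380,220.5),.021)]: print("side fixed z",onz(s,*p,z).round(4))
for u,v in [(400,210),(400,300),(410,185),(397,372)]: print("shelf edge",onz(t,u,v,.1).round(3))
E
```

```text
wallA [0.5861 0.2376 0.2132] 0.0001
wallB [0.5408 0.2423 0.21  ] 0.0006
handle out [ 0.5612 -0.1203  0.0285] 0.0006
handle in [ 0.5358 -0.2153  0.0273] 0.0021
ball [ 0.5158 -0.2827  0.0163] 0.0001
floor [0.5671 0.2367 0.1925] 0.0002
wallA z.2165 [0.58553338 0.2366776  0.2165    ] [0.58487229 0.24036091 0.2165    ]
wallB [0.53967748 0.24040357 0.2165    ] [0.5391857  0.24776821 0.2165    ]
floor end [0.56694639 0.23590677 0.193     ]
wall hop [0.60786981 0.38702625 0.18      ]
wall hop [0.55802378 0.38364416 0.18      ]
hop side [0.60444257 0.39241597 0.18      ]
hop side [0.55908414 0.38846314 0.18      ]
top fixed z [ 0.5594 -0.1195  0.04  ]
top fixed z [ 0.5354 -0.2133  0.04  ]
top fixed z [ 0.5149 -0.2804  0.034 ]
side fixed z [ 0.5585 -0.1078  0.04  ]
side fixed z [ 0.5313 -0.2002  0.04  ]
side fixed z [ 0.5148 -0.2767  0.021 ]
shelf edge [ 0.693 -0.241  0.1  ]
shelf edge [ 0.497 -0.232  0.1  ]
shelf edge [ 0.749 -0.265  0.1  ]
shelf edge [ 0.35  -0.219  0.1  ]
```

Dish axis is at about (0.515,-0.281) with the handle heading about 75°. The chute end is at about (0.5645,0.238), heading about 83.5°. The handle length (168 mm), wall height (0.21 m) and chute width (46 mm) agree with the text. Now I'll approach above the grip.

>>> servo_tool:
  deltas:
    - [-1,0,0,0,0,0,-7]
    - [-1,0,0,0,0,0,-7]
    - [-1,0,0,0,0,0,-7]
    - [-1,0,0,0,0,0,-7]
    - [-1,0,0,0,0,0,-7]
    - [-1,0,0,0,0,0,-7]
    - [-1,0,0,0,0,0,-6.8]

```text
t: 2.18
eef_pos: [0.2983, -0.6055, 0.2265]
ee_rot: [3.142, 0.0, -1.826]
force: [0.1, 0.6, -0.3]
width: 0.0876
gripper_force: 0.0
```

>>> servo_tool:
  deltas:
    - [-1,-15,-4,0,0,0,0]
    - [-1,-30,-8,0,0,0,0]
    - [-1,-35,-9,0,0,0,0]
    - [-1,-35,-9,0,0,0,0]
    - [-1,-35,-9,0,0,0,0]
    - [-1,-35,-9,0,0,0,0]
    - [-1,-35,-9,0,0,0,0]
    - [-1,-35,-9,0,0,0,0]
    - [-1,-35,-9,0,0,0,0]
    - [-1,-35,-9,0,0,0,0]
    - [-1,-35,-9,0,0,0,0]
    - [-1,-35,-9,0,0,0,0]
    - [-1,-35,-9,0,0,0,0]
    - [-1,-35,-9,0,0,0,0]
    - [-1,-25,-4,0,0,0,0]
    - [-1,-10,0,0,0,0,0]
    - [-1,0,0,0,0,0,0]
    - [-1,0,0,0,0,0,0]

```text
t: 3.68
eef_pos: [0.547, -0.154, 0.2266]
ee_rot: [3.141, -0.0, -1.832]
force: [-0.3, -0.3, 1.2]
width: 0.0876
gripper_force: 0.0
```

```bash
python3 - <<'E'
from h import *
s=arm.get_state();print(s["t"],s["eef_pos"],np.degrees(s["ee_rot"]),s["q"].round(2))
f=arm.grab_frame("wrist");cv2.imwrite("pics/w1.png",f["color"][:,:,::-1]);np.save("w1.npy",f,allow_pickle=True)
print(f["position"],f["orientation"])
for q in ["dish_grip","dish","ball_center"]:
    for r in arm.recognise(q,f)[:2]: P=w(f,r["at"]);print(q,P.round(3),px(f,P),round(r["conf"],2))
E
```

```text
3.6833 [ 0.54702395 -0.1539645   0.22656453] [ 1.79990121e+02 -3.01107241e-03 -1.04957577e+02] [ 0.07  0.18 -0.23 -0.   -1.16 -0.33]
[ 0.52918631 -0.220454    0.3838841 ] [ 2.87981012e+00 -8.86132751e-04  2.87937070e+00]
dish_grip [ 0.538 -0.178  0.038] [321. 182.] 0.57
dish [ 0.543 -0.179  0.037] [315. 183.] 0.83
```

View pics/w1.png

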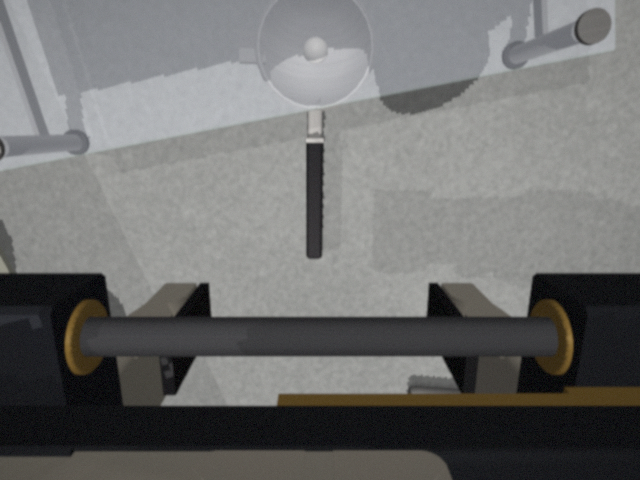

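The wrist view shows the handle exactly upright, from (315,143) to (314,258), with the ball at (316,47) and the beak at (247,55). The yaw is right, so I'll compute the grip point from this picture.

```bash
python3 - <<'E'
from h import *
f=np.load("w1.npy",allow_pickle=True).item()
o=onz(f,314,256,.040);i=onz(f,315,143,.040);b=onz(f,316,47.5,.021);c=onz(f,315.5,50,.034)
print(o,i,b,c,np.degrees(np.arctan2(*(o-i)[[1,0]])),np.linalg.norm(o-i),np.linalg.norm((o-b)[:2]))
u=(o-i)[:2]/np.linalg.norm((o-i)[:2]);print("grip130",o[:2]-39*u/1000)
t=np.array([.547,-.154]);g=o[:2]-.039*u;d=g-t
y=np.radians(-105);print("tool dx,dy mm",1000*d@[np.cos(y),np.sin(y)],1000*d@[np.sin(y),-np.cos(y)])
E
```

```text
[ 0.56012689 -0.11878233  0.04      ] [ 0.53468899 -0.20948129  0.04      ] [ 0.51487121 -0.28016327  0.021     ] [ 0.51621659 -0.27641426  0.034     ] 74.33304113859347 0.09419866241938872 0.16760633878700612
grip130 [ 0.54959513 -0.15633339]
tool dx,dy mm 1.5822109138002247 -3.1106254913451847
```

>>> servo_tool:
  deltas:
    - [-1,1.5,-3,10,0,0,0.5]
    - [-1,0,0,25,0,0,0]
    - [-1,0,0,30,0,0,0]
    - [-1,0,0,30,0,0,0]
    - [-1,0,0,30,0,0,0]
    - [-1,0,0,30,0,0,0]
    - [-1,0,0,25,0,0,0]
    - [-1,0,0,15,0,0,0]
    - [-1,0,0,10,0,0,0]
    - [-1,0,0,8,0,0,0]
    - [-1,0,0,0,0,0,0]
    - [-1,0,0,0,0,0,0]

```text
t: 4.88
eef_pos: [0.55, -0.157, 0.0138]
ee_rot: [-3.141, -0.0, -1.841]
force: [0.4, -0.2, 0.6]
width: 0.0878
gripper_force: 0.0
```

>>> servo_tool:
  deltas:
    - [0.3,0,0,0,0,0,0]
    - [0.5,0,0,0,0,0,0]
    - [0.55,0,0,0,0,0,0]
    - [0.58,0,0,0,0,0,0]
    - [0.6,0,0,0,0,0,0]
    - [0.62,0,0,0,0,0,0]
    - [0.64,0,0,0,0,0,0]
    - [0.66,0,0,0,0,0,0]
    - [0.68,0,0,0,0,0,0]
    - [0.7,0,0,0,0,0,0]
    - [0.73,0,0,0,0,0,0]
    - [0.76,0,0,0,0,0,0]
    - [0.8,0,0,0,0,0,0]
    - [0.9,0,0,0,0,0,0]
    - [1,0,0,0,0,0,0]
  squeeze: 10

```text
t: 6.13
eef_pos: [0.5498, -0.1567, 0.0136]
ee_rot: [-3.142, 0.0, -1.841]
force: [0.0, -0.8, -0.8]
width: 0.0139
gripper_force: 10.0
```

>>> servo_tool:
  deltas:
    - [1,0,0,0,0,0,0]
    - [1,0,0,0,0,0,0]
    - [1,0,0,0,0,0,0]
    - [1,0,0,0,0,0,0]
  squeeze: 40

```text
t: 6.47
eef_pos: [0.5498, -0.1567, 0.0136]
ee_rot: [3.142, -0.0, -1.841]
force: [0.2, 1.0, -1.0]
width: 0.0139
gripper_force: 40.0
```

>>> servo_tool:
  deltas:
    - [1,0,0,-1,0,0,0]
    - [1,0,0,-2,0,0,0]
    - [1,0,0,-3,0,0,0]
    - [1,0,0,-4,0,0,0]
    - [1,0,0,-4,0,0,0]
    - [1,0,0,-3,0,0,0]
    - [1,0,0,-2,0,0,0]
    - [1,0,0,-1,0,0,0]
    - [1,0,0,0,0,0,0]
    - [1,0,0,0,0,0,0]

```text
t: 7.3
eef_pos: [0.5497, -0.1567, 0.0336]
ee_rot: [3.142, 0.0, -1.841]
force: [-0.5, -0.3, -2.3]
width: 0.0137
gripper_force: 40.0
```

```bash
python3 - <<'E'
from h import *
s=arm.get_state();print(s["t"],s["eef_pos"],s["force"],s["moment"])
f=arm.grab_frame("wrist");g=arm.grab_frame("side")
cv2.imwrite("pics/w2.png",np.hstack([cv2.resize(f["color"][:,:,::-1][:300,160:480],None,fx=1.25,fy=1.25),cv2.resize(g["color"][:,:,::-1][170:290,310:438],(400,375),interpolation=2)]))
E
```

```text
7.3 [ 0.54971554 -0.15669395  0.03355737] [-0.49304254 -0.26415677 -2.28316787] [0.14455896 0.05884186 0.09283814]
```

View pics/w2.png

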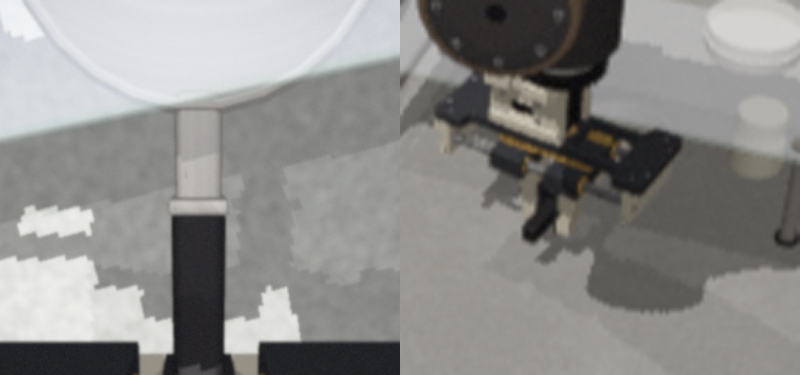

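The dish is lifted 20 mm, the ball-side rim is at its usual place, and the handle sits straight between the pads. Next I'll draw it out along the handle with soft ramps.

>>> servo_tool:
  deltas:
    - [1,-2,0,0,0,0,0]
    - [1,-4,0,0,0,0,0]
    - [1,-6,0,0,0,0,0]
    - [1,-8,0,0,0,0,0]
    - [1,-10,0,0,0,0,0]
    - [1,-12,0,0,0,0,0]
    - [1,-12,0,0,0,0,0]
    - [1,-12,0,0,0,0,0]
    - [1,-12,0,0,0,0,0]
    - [1,-12,0,0,0,0,0]
    - [1,-12,0,0,0,0,0]
    - [1,-12,0,0,0,0,0]
    - [1,-10,0,0,0,0,0]
    - [1,-8,0,0,0,0,0]
    - [1,-6,0,0,0,0,0]
    - [1,-4,0,0,0,0,0]
    - [1,-2,0,0,0,0,0]
    - [1,0,0,0,0,0,0]
    - [1,0,0,0,0,0,0]
    - [1,0,0,0,0,0,0]

```text
t: 9.07
eef_pos: [0.588, -0.0183, 0.0335]
ee_rot: [3.141, -0.0, -1.841]
force: [-0.2, -0.5, -1.4]
width: 0.0139
gripper_force: 40.0
```

```bash
python3 - <<'E'
from h import *
f=arm.grab_frame("wrist");g=arm.grab_frame("side")
for n,x in(("w",f),("s",g)):
    for q in ["ball_center","dish"]:
        for r in arm.recognise(q,x)[:1]: P=w(x,r["at"]);print(n,q,P.round(3),px(x,P),round(r["conf"],2))
P=np.array([.6,-.11,.05]);u,v=px(g,P).astype(int);print(u,v)
cv2.imwrite("pics/w3.png",np.hstack([cv2.resize(f["color"][:,:,::-1][:300,160:480],None,fx=1.25,fy=1.25),cv2.resize(g["color"][:,:,::-1][v-70:v+50,u-64:u+64],(400,375),interpolation=2)]))
E
```

```text
w dish [ 0.571 -0.101  0.051] [300.  74.] 0.67
s dish [ 0.557 -0.158  0.044] [356. 237.] 0.59
336 244
```

View pics/w3.png

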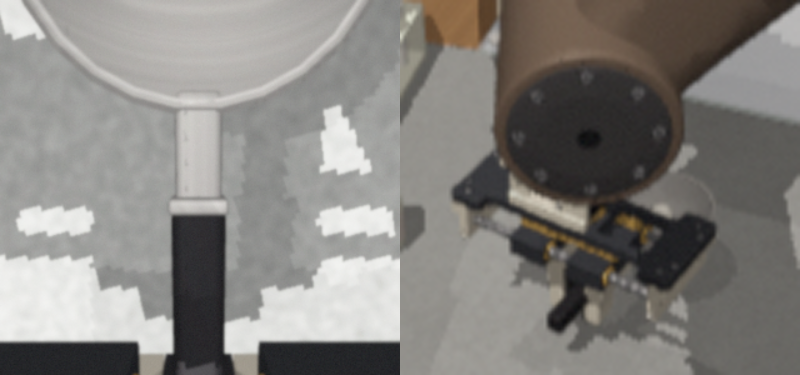

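The dish is out and sits in the grip as before. Lift it to the chute height, then turn it.

>>> servo_tool:
  deltas:
    - [1,0,0,-2,0,0,0]
    - [1,0,0,-5,0,0,0]
    - [1,0,0,-8,0,0,0]
    - [1,0,0,-11,0,0,0]
    - [1,0,0,-11.5,0,0,0]
    - [1,0,0,-11.5,0,0,0]
    - [1,0,0,-11.5,0,0,0]
    - [1,0,0,-11.5,0,0,0]
    - [1,0,0,-11.5,0,0,0]
    - [1,0,0,-11.5,0,0,0]
    - [1,0,0,-11.5,0,0,0]
    - [1,0,0,-11.5,0,0,0]
    - [1,0,0,-11.5,0,0,0]
    - [1,0,0,-11.5,0,0,0]
    - [1,0,0,-11.5,0,0,0]
    - [1,0,0,-11.5,0,0,0]
    - [1,0,0,-11,0,0,0]
    - [1,0,0,-8,0,0,0]
    - [1,0,0,-5,0,0,0]
    - [1,0,0,-2,0,0,0]

```text
t: 11.03
eef_pos: [0.5885, -0.0178, 0.2245]
ee_rot: [-3.141, 0.001, -1.841]
force: [-0.1, -0.5, -1.3]
width: 0.0137
gripper_force: 40.0
```

>>> servo_tool:
  deltas:
    - [1,0,0,0,0,0,-0.5]
    - [1,0,0,0,0,0,-1]
    - [1,0,0,0,0,0,-2]
    - [1,0,0,0,0,0,-3]
    - [1,0,0,0,0,0,-4]
    - [1,0,0,0,0,0,-4]
    - [1,0,0,0,0,0,-4]
    - [1,0,0,0,0,0,-4]
    - [1,0,0,0,0,0,-4]
    - [1,0,0,0,0,0,-4]
    - [1,0,0,0,0,0,-4]
    - [1,0,0,0,0,0,-4]
    - [1,0,0,0,0,0,-4]
    - [1,0,0,0,0,0,-4]
    - [1,0,0,0,0,0,-4]
    - [1,0,0,0,0,0,-4]
    - [1,0,0,0,0,0,-4]
    - [1,0,0,0,0,0,-4]
    - [1,0,0,0,0,0,-4]
    - [1,0,0,0,0,0,-4]

```text
t: 12.7
eef_pos: [0.5877, -0.018, 0.2226]
ee_rot: [3.14, 0.001, -0.606]
force: [-0.5, -0.6, -1.5]
width: 0.0135
gripper_force: 40.0
```

>>> servo_tool:
  deltas:
    - [1,0,0,0,0,0,-4]
    - [1,0,0,0,0,0,-4]
    - [1,0,0,0,0,0,-4]
    - [1,0,0,0,0,0,-4]
    - [1,0,0,0,0,0,-4]
    - [1,0,0,0,0,0,-3]
    - [1,0,0,0,0,0,-2]
    - [1,0,0,0,0,0,-1]
    - [1,0,0,0,0,0,-0.5]
    - [1,0,0,0,0,0,0]
    - [1,0,0,0,0,0,0]

```text
t: 13.62
eef_pos: [0.5881, -0.018, 0.2233]
ee_rot: [3.141, 0.0, -0.148]
force: [0.5, -0.5, -0.7]
width: 0.0136
gripper_force: 40.0
```

>>> servo_tool:
  deltas:
    - [1,-2,0,0,0,0,0]
    - [1,-4,0,0,0,0,0]
    - [1,-6,0,0,0,0,0]
    - [1,-8,0,0,0,0,0]
    - [1,-10,0,0,0,0,0]
    - [1,-12,0,0,0,0,0]
    - [1,-12,0,0,0,0,0]
    - [1,-12,0,0,0,0,0]
    - [1,-12,0,0,0,0,0]
    - [1,-12,0,0,0,0,0]
    - [1,-12,0,0,0,0,0]
    - [1,-12,0,0,0,0,0]
    - [1,-10,0,0,0,0,0]
    - [1,-10,0,0,0,0,0]
    - [1,-10,0,0,0,0,0]
    - [1,-8,0,0,0,0,0]
    - [1,-6,0,0,0,0,-0.5]
    - [1,-4,0,0,0,0,-1]
    - [1,-2,0,0,0,0,-0.5]
    - [1,0,0,0,0,0,0]

```text
t: 15.28
eef_pos: [0.4258, 0.0063, 0.2237]
ee_rot: [-3.141, -0.0, -0.112]
force: [-0.2, -0.5, -0.6]
width: 0.0136
gripper_force: 40.0
```

```bash
python3 - <<'E'
from h import *
s=arm.get_state();print(s["t"],s["eef_pos"],np.degrees(s["ee_rot"]))
f=arm.grab_frame("top");g=arm.grab_frame("side");h=arm.grab_frame("wrist")
for n,x in(("t",f),("s",g),("w",h)):
    for q in ["ball_center","dish","chute_end"]:
        for r in arm.recognise(q,x)[:1]: P=w(x,r["at"]);print(n,q,P.round(3),px(x,P),round(r["conf"],2))
cv2.imwrite("pics/m.png",np.vstack([np.hstack([cv2.resize(f["color"][:,:,::-1][220:310,140:340],(440,198),interpolation=2),cv2.resize(h["color"][:,:,::-1][:220,:],(360,198))]),cv2.resize(g["color"][:,:,::-1][190:390,180:380],(800,400),interpolation=2)]))
E
```

```text
15.2833 [0.42581221 0.00625733 0.22366379] [-1.79992509e+02 -1.35305951e-02 -6.39976132e+00]
t ball_center [ 0.556 -0.008  0.236] [292. 264.] 0.6
t dish [ 0.559 -0.006  0.232] [290. 263.] 0.96
t chute_end [0.57  0.403 0.069] [105. 271.] 0.77
s dish [ 0.553 -0.005  0.236] [344. 214.] 0.88
s chute_end [0.576 0.444 0.135] [257. 417.] 0.7
w dish [0.514 0.002 0.24 ] [303.  66.] 0.62
```

View pics/m.png

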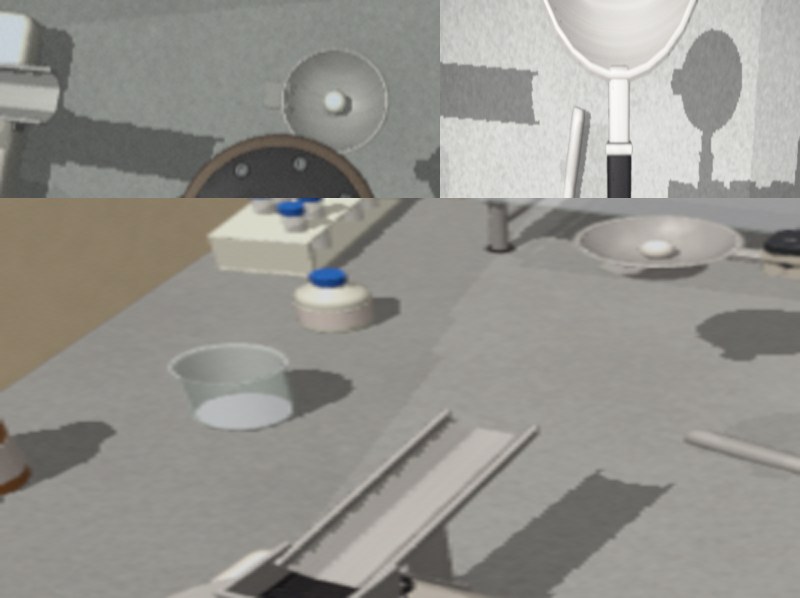

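The ball is in the middle. In the top view the rim centre is at about (292.3,266.4) and the beak tip at about (260.9,264.5).

```bash
python3 - <<'E'
from h import *
f=arm.grab_frame("top")
c=onz(f,292.3,266.4,.244);b=onz(f,260.9,264.5,.242)
print("c",c,"beak",b,np.linalg.norm((b-c)[:2]),np.degrees(np.arctan2(*(b-c)[[1,0]])))
y=np.radians(-6.4);ex=np.array([np.cos(y),np.sin(y)]);ey=np.array([np.sin(y),-np.cos(y)])
kin=np.array([.4258,.0063])+.129*ex;print("kin center",kin)
for C in(c[:2],kin):
    B=C-.058*ey;T=np.array([.5645,.238])+.013*np.array([.113,.994]);d=T-B
    print("beak",B,"tool dx dy",1000*d@ex,1000*d@ey)
E
```

```text
c [ 0.55010124 -0.00966304  0.244     ] beak [0.55458185 0.04850448 0.242     ] 0.058339831247886116 85.59523111707256
kin center [ 0.55399606 -0.00807949]
beak [0.55656643 0.0479755 ] tool dx dy -13.278261816030353 -202.7298154215732
beak [0.56046126 0.04955905] tool dx dy -16.9722976733541 -200.72198467933183
```

>>> servo_tool:
  deltas:
    - [1,0,-2,0,0,0,0]
    - [1,0,-4,0,0,0,0]
    - [1,-1,-6,0,0,0,0]
    - [1,-1,-8,0,0,0,0]
    - [1,-1,-10,0,0,0,0]
    - [1,-1,-12,0,0,0,0]
    - [1,-1,-12,0,0,0,0]
    - [1,-1,-12,0,0,0,0]
    - [1,-1,-12,0,0,0,0]
    - [1,-1,-12,0,0,0,0]
    - [1,-1,-12,0,0,0,0]
    - [1,-1,-12,0,0,0,0]
    - [1,-1,-12,0,0,0,0]
    - [1,-1,-12,0,0,0,0]
    - [1,-1,-12,0,0,0,0]
    - [1,-1,-10,0,0,0,0]
    - [1,-1,-8,0,0,0,0]
    - [1,0,-6,0,0,0,0]
    - [1,0,-4,0,0,0,0]
    - [1,0,-2,0,0,0,0]

```text
t: 17.6
eef_pos: [0.4314, 0.1871, 0.2235]
ee_rot: [3.141, 0.0, -0.113]
force: [0.9, 1.1, -1.6]
width: 0.0139
gripper_force: 40.0
```

>>> servo_tool:
  deltas:
    - [1,0,0,0,0,0,0]
    - [1,0,0,0,0,0,0]
    - [1,0,0,0,0,0,0]
    - [1,0,0,0,0,0,0]

```text
t: 17.93
eef_pos: [0.4313, 0.1863, 0.2236]
ee_rot: [-3.142, 0.0, -0.113]
force: [-0.6, -0.1, -0.9]
width: 0.0136
gripper_force: 40.0
```

```bash
python3 - <<'E'
from h import *
s=arm.get_state();print(s["t"],s["eef_pos"],np.degrees(s["ee_rot"]))
f=arm.grab_frame("top");g=arm.grab_frame("side");h=arm.grab_frame("wrist")
cv2.imwrite("pics/n.png",np.vstack([np.hstack([cv2.resize(f["color"][:,:,::-1][235:310,90:240],(400,200),interpolation=2),cv2.resize(h["color"][:,:,::-1][:240,80:560],(400,200))]),cv2.resize(g["color"][:,:,::-1][235:335,240:440],(800,400),interpolation=2)]))
E
```

```text
17.9333 [0.43129004 0.1863202  0.22361163] [-1.79997442e+02  1.25233369e-04 -6.49354621e+00]
```

View pics/n.png

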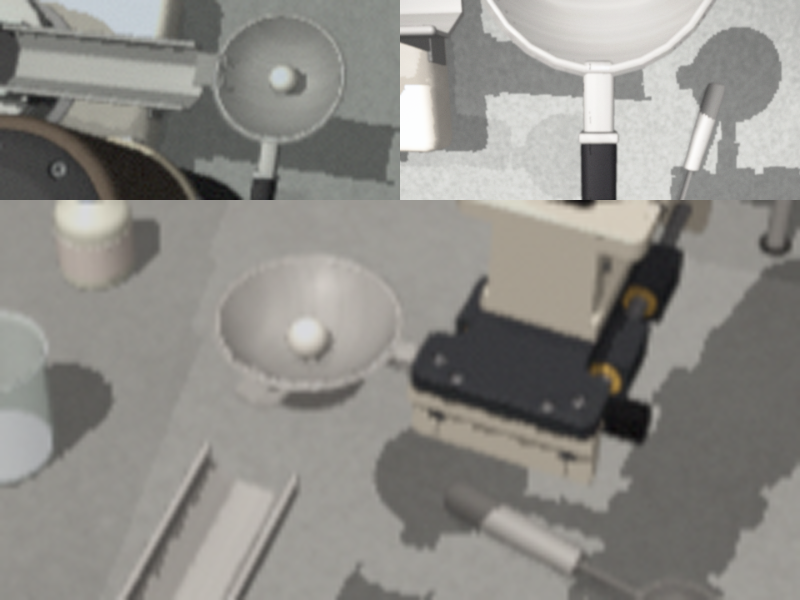

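Top: rim centre (194.6,264.3), beak tip about (163.5,263), in line with the trough. Side: beak tip about (304,285), just short of the chute end. The ball is in the middle, within a few pixels.

```bash
python3 - <<'E'
from h import *
t=arm.grab_frame("top");s=arm.grab_frame("side")
B,e=tri(t,(163.5,263),s,(303.5,285));print("beak tri",B,e)
c=onz(t,194.6,264.3,.244);b=onz(t,163.5,263,.242)
c2,e2=tri(t,(90+282*.375,235+77*.375),s,(240+308/4,235+138/4));print("ball tri",c2,e2)
y=np.radians(-6.5);ex=np.array([np.cos(y),np.sin(y)]);ey=np.array([np.sin(y),-np.cos(y)])
kin=np.array([.4313,.1863])+.129*ex
u=np.array([.113,.994]);n=np.array([.994,-.113]);C=np.array([.5645,.238])
for k,p in [("rim",c[:2]-.058*ey),("kin",kin-.058*ey),("beak top",b[:2]),("tri",B[:2]),("ball",c2[:2]-.058*ey)]:
    print(k,p,"along",1000*(p-C)@u,"across",1000*(p-C)@n)
E
```

```text
beak tri [0.56227379 0.22960189 0.24048414] 0.005388268358966585
ball tri [0.55846377 0.1717642  0.22862851] 0.0013157128969934508
rim [0.56254855 0.22827407] along -9.88808674088374 across -0.840712318335724
kin [0.56603656 0.22932395] along -8.450359861904515 across 2.5077297511238617
beak top [0.55934578 0.22860883] along -9.917248120473884 across -4.062093901931267
tri [0.56227379 0.22960189] along -8.59928348107926 across -1.2638700767347095
ball [0.56502956 0.22939137] along -8.49713680433966 across 1.4991568498552568
```

>>> servo_tool:
  deltas:
    - [1,0,-1,0,0,0,0]
    - [1,0,-2,0,0,0,0]
    - [1,0,-3,0,0,0,0]
    - [1,0,-4,0,0,0,0]
    - [1,0,-4,0,0,0,0]
    - [1,0,-4,0,0,0,0]
    - [1,0,-3,0,0,0,0]
    - [1,0,-2,0,0,0,0]
    - [1,0,-1,0,0,0,0]
    - [1,0,0,0,0,0,0]
    - [1,0,0,0,0,0,0]
    - [1,0,0,0,0,0,0]

```text
t: 19.18
eef_pos: [0.434, 0.2104, 0.2235]
ee_rot: [3.142, 0.0, -0.113]
force: [0.3, 0.0, -0.1]
width: 0.0136
gripper_force: 40.0
```

>>> servo_tool:
  deltas:
    - [1,0,0,0,0,0,0]
    - [1,0,0,0,0,0,0]
    - [1,0,0,0,0,0,0]
    - [1,0,0,0,0,0,0]
    - [1,0,0,0,0,0,0]
    - [1,0,0,0,0,0,0]
    - [1,0,0,0,0,0,0]
    - [1,0,0,0,0,0,0]
    - [1,0,0,0,0,0,0]
    - [1,0,0,0,0,0,0]
    - [1,0,0,0,0,0,0]
    - [1,0,0,0,0,0,0]
    - [1,0,0,0,0,0,0]
    - [1,0,0,0,0,0,0]
    - [1,0,0,0,0,0,0]
    - [1,0,0,0,0,0,0]
    - [1,0,0,0,0,0,0]
    - [1,0,0,0,0,0,0]

```text
t: 20.68
eef_pos: [0.434, 0.2105, 0.2236]
ee_rot: [3.142, -0.0, -0.113]
force: [-1.0, -0.6, -0.6]
width: 0.0136
gripper_force: 40.0
```

```bash
python3 - <<'E'
from h import *
s=arm.get_state();print(s["t"],s["eef_pos"],np.degrees(s["ee_rot"]),s["force"])
f=arm.grab_frame("top");g=arm.grab_frame("side")
cv2.imwrite("pics/o.png",np.vstack([cv2.resize(f["color"][:,:,::-1][235:310,90:240],(600,300),interpolation=2),cv2.resize(g["color"][:,:,::-1][255:330,260:410],(600,300),interpolation=2)]))
E
```

```text
20.6833 [0.43404905 0.21053081 0.22356155] [ 1.79999233e+02 -9.41518475e-04 -6.46891838e+00] [-1.01620874 -0.61795328 -0.55084791]
```

View pics/o.png

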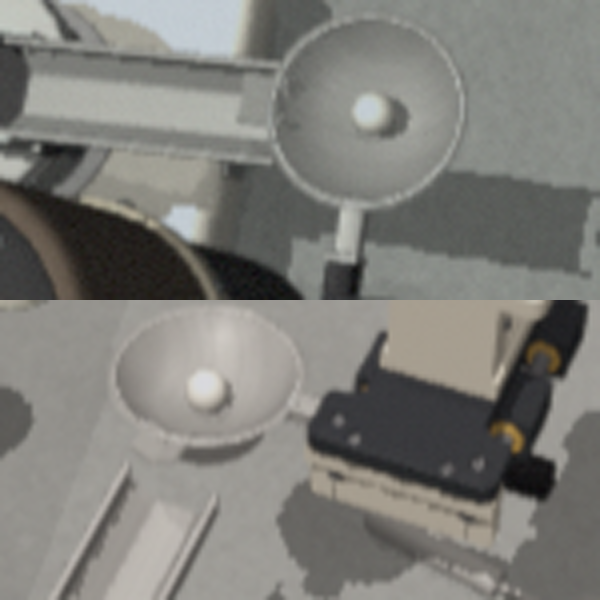

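The beak is over the chute mouth, about 15 mm inside and about 3 to 4 mm off the middle line towards +x. I'll nudge it 3 mm back, let it settle, and hand in.

>>> servo_tool:
  deltas:
    - [1,-0.5,0,0,0,0,0]
    - [1,-1,0,0,0,0,0]
    - [1,-1,0,0,0,0,0]
    - [1,-0.5,0,0,0,0,0]
    - [1,0,0,0,0,0,0]
    - [1,0,0,0,0,0,0]
    - [1,0,0,0,0,0,0]
    - [1,0,0,0,0,0,0]
    - [1,0,0,0,0,0,0]
    - [1,0,0,0,0,0,0]
    - [1,0,0,0,0,0,0]
    - [1,0,0,0,0,0,0]
    - [1,0,0,0,0,0,0]
    - [1,0,0,0,0,0,0]
    - [1,0,0,0,0,0,0]
    - [1,0,0,0,0,0,0]
    - [1,0,0,0,0,0,0]
    - [1,0,0,0,0,0,0]
    - [1,0,0,0,0,0,0]
    - [1,0,0,0,0,0,0]

```text
t: 22.45
eef_pos: [0.4311, 0.2109, 0.2236]
ee_rot: [3.142, -0.0, -0.113]
force: [0.5, -0.9, -1.1]
width: 0.0136
gripper_force: 40.0
```

>>> servo_tool:
  deltas:
    - [1,0,0,0,0,0,0]
    - [1,0,0,0,0,0,0]
    - [1,0,0,0,0,0,0]
    - [1,0,0,0,0,0,0]
    - [1,0,0,0,0,0,0]
    - [1,0,0,0,0,0,0]
    - [1,0,0,0,0,0,0]
    - [1,0,0,0,0,0,0]
    - [1,0,0,0,0,0,0]
    - [1,0,0,0,0,0,0]
    - [1,0,0,0,0,0,0]
    - [1,0,0,0,0,0,0]
    - [1,0,0,0,0,0,0]
    - [1,0,0,0,0,0,0]
    - [1,0,0,0,0,0,0]
    - [1,0,0,0,0,0,0]
    - [1,0,0,0,0,0,0]
    - [1,0,0,0,0,0,0]
    - [1,0,0,0,0,0,0]
    - [1,0,0,0,0,0,0]

```text
t: 24.12
eef_pos: [0.4311, 0.2109, 0.2235]
ee_rot: [3.142, 0.0, -0.113]
force: [0.1, 0.5, -1.8]
width: 0.0138
gripper_force: 40.0
```

```bash
python3 -c "
from station import arm
print(arm.get_state()['eef_pos'],arm.job_done())"
```

```text
the job is handed in; nothing more can be done
[0.43106006 0.21086418 0.22354685] None
```

I handed the job in at about 24 s, no verdict returned: the dish was held by its handle, still, with the ball in the middle at the last look, and by my measurements the beak was about 15 mm inside the chute end, near its middle line, and 45–50 mm above its floor.

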